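Hold test of a friction-hinged case lid

ROBOT

A 7-joint arm with a two-finger parallel gripper is mounted at the origin on a cart in front of the work surface, level with it; the furniture and walls round the work are solid. World frame = base frame: x ahead of the robot, y to its left, z up, the work surface at z = 0. Lengths are in m, angles in rad, forces in N, time in s.
With the tool pointing down it reaches from about 0.4 to 0.9 m from the base axis. Payload 5.5 kg.
Tool frame: the origin (TCP) lies midway between the tips of the shut fingers; the grasp point (between the pads) lies manip.grasp_offset behind it (manip.grasp_offset is the distance from the TCP to the grasp point, in m); x points along the fingers, y is the direction in which the jaws open and shut, and the axes are right-handed (so a half turn about x gives the same grasp; the last joint's range is limited). The gripper opens to 85 mm and grips with 20 to 120 N. Pads are 22 mm wide; open, the fingers measure 114 mm over their backs; the gripper's body (76 mm by 85 mm) begins 54 mm behind the grasp point. The pads swing forward as they close: fully open they stand 13 mm farther back than shut.
Start: joints at [1.543, 0.501, -0.427, 1.55, 0.221, 1.138, -0.21], TCP at [0.186, -0.623, 0.231] pointing down, gripper open.
Joint ranges: [-2.88, 2.88], [-0.31, 2.03], [-1.54, 1.56], [0.2, 2.42], [-1.41, 4.55], [0.19, 2.02], [-2.57, 2.57]. Speed limits (rad/s): [2.57, 2.57, 3.14, 3.14, 3.14, 3.14, 3.14].

INTERFACE

Orientations are given as a unit quaternion [x, y, z, w].
In Python, from bench import telemetry, cams, ticket, manip gives the robot as it stands.
- The arm moves only by the tool play_rows, never from a script. Its argument "targets" is a list of rows, each a list of 7 numbers: the shift along the world's x, y, z in units of 30 mm (1.0 is 30 mm), then the turn, a rotation vector about the world's x, y, z in units of 5 degrees (1.0 is 5 degrees), then the opening in per cent of the stroke, from 0 (shut) to 100 (fully open). A call has 1 to 10 rows; each row is the pose to reach, as a shift and turn from the pose measured when the call began; what a row does not reach only later rows make up. A row lasts 1/12 s, in which the tool goes at most 41.7 mm and 7.16 degrees, less where a joint would pass 70% of its speed; a pose out of reach is approached as far as the arm can. A call with a gripper value outside its range is refused whole. The fingers move at their own pace and stop on an object; the grip force is fixed at half the most. Time passes only in rows, so rows that repeat a pose let the fingers close. It gives the time, the measured TCP pose, the force and the opening at its end, in the units of the state.
- telemetry.state(): the state, without advancing time (a new reading comes with each control period).
- cams.capture(name): name is "side" or "top" or "wrist"; returns a dict with "image" (420x560x3 uint8, red, green, blue), "vertical_fov" (degrees; the focal length in pixels is half the picture's height over the tangent of half this angle, whatever the lens; pixels are square), "cx", "cy" (the principal point, pixels), "eye" and "rotation" of the camera in the world. Camera axes: x right, y down, z forward; pixel columns grow to the right and rows downward; lengths in m; the calibration is good to about 2 mm. A picture is of the moment at which its call begins. There is no depth.
- ticket.close_job(): hands the job in, once; it reports no verdict.
The state is a dict: "clock": time; "qpos": joint angles; "joint_vel": joint speeds; "effort": joint torques, N m; "tool_pos": TCP position; "orientation": TCP orientation; "ft_force": force on the tool from outside, world axes, zero at the start; "moment": the same for the moment, N m; "grip_width": finger opening in m.
Only numpy, scipy, OpenCV 4.12 (cv2) and the standard library are available. Lean on these libraries where they do the work, as an engineer would, in place of code of your own. Each camera call takes 0.05 s, during which the arm holds its last target.

TASK

The instrument case's lid is due its hinge hold test. Lift the lid by its T-handle until it stands about 40 degrees open, let go and keep off it for a good two seconds to see that it stays; then, with the fingertips, press lightly down on the domed rubber buffer on top of the lid, about 6 N and no more than 9, and keep the push on for a second. Leave the lid standing by itself at that angle; do not throw it wide open, and leave the things beside the case where they are.

Things in the scene. Friction and masses are not known exactly. Their poses are not given: they have to be found in the camera images.
- case: Grey low open-topped instrument case, fixed to the bench, 170 x 170 mm and 66 mm high, with a flat aluminium lid. Origin at the bench under its centre; x points from the front (handle side) to the hinge side, y to the left seen from the front, z up.
- lid_hinge (a point): Middle of the lid's hinge line, on the lid, at the rear of the case: 92 mm behind the case's centre and 72 mm above the bench. The hinge line runs along the case's y. Its x axis points from the handle to the hinge along the lid, its z axis out of the lid's top.
- lid (a joint): Opening angle of the lid in rad: 0 shut and flat, growing as the handle end rises (40 degrees = 0.70), stop at 1.7. A stiff friction hinge: moving the lid takes up to about 13 N at the handle and it stays where it is left; a downward push of some 13 to 17 N on the buffer makes it slip.
- handle (a point): Centre of the T-handle's cross bar: a black round bar 16 mm in diameter and 36 mm long, along the case's y, on a 10 mm stem 34 mm clear of the lid's front edge. It lies 216 mm from the hinge line and 1 mm out along the lid's z, so it moves on an arc of that radius; it is pinched across its two ends from above and turns between the pads.
- buffer_seat: Round steel flange, 28 mm across, 4 mm thick, of the rubber buffer on the lid's top, counted with its stud and dome. Origin at the centre of its underside on the lid's top face: 150 mm from the hinge line towards the handle, 55 mm left of the lid's middle, 6 mm out of the hinge plane along the lid's z; its z points out of the lid.
- buffer_flange (a point): Centre of the flange's top. From here a stud with a black rubber dome, 20 mm across with a round top, stands out along the lid's z: crown 21 to 37 mm from this point, as the stud's stand-out differs each time and is not measured. The dome springs along z: 1 N per mm, 12 mm travel; pressed straight down at 40 degrees about 1.7 N per mm.
- loupe_mid (a point): Bystander: black eyepiece loupe, 35 mm across and 30 mm high, upright on the bench to the left of the case; this point is 15 mm above its base. Leave it alone.
- tally_mid (a point): Bystander: light grey hand counter, 42 x 70 x 18 mm, on the bench to the right of the case; this point is 9 mm above its base. Leave it alone.
- slide_case_mid (a point): Bystander: flat brown slide case, 40 x 84 x 11 mm, on the bench to the right rear of the case; this point is 5 mm above its base. Leave it alone.

How it is judged:
By the outcome, as a careful person would: the job done as asked, in the order asked, and still so for the second after the job is handed in, with the robot touching nothing.
It also fails if it takes over 67 s, if anything falls off the work surface, if the arm or the gripper's body presses on something with over 40 N, if the wrist force passes 120 N, or if a joint passes its speed limit or range.

## Working session

There is one attempt and no reset: what is moved stays moved. The work goes in short steps, Python scripts to look and compute and a tool call to move; the robot and the scene stay as the last step left them, time stands still between calls to the robot, and variables do not carry over. Pictures are saved under pics/ and viewed, and the job is handed in when it is done.

Besides the shell and the picture viewer there is one more tool, called after "Request:" as name(argument=value, ...) on one line, values as JSON. play_rows: Moves the arm, as the interface text tells. Its arguments: {"type":"object","properties":{"targets":{"type":"array","items":{"type":"array","items":{"type":"number"}}}},"required":["targets"]}

```bash
ls; mkdir -p pics
python3 - <<'E'
from bench import telemetry,cams,manip
import cv2,numpy as np
s=telemetry.state()
for k,v in s.items(): print(k,np.round(v,4))
print(manip.grasp_offset)
for n in ["side","top","wrist"]:
    c=cams.capture(n)
    cv2.imwrite(f"pics/{n}0.png",c["image"][:,:,::-1])
    print(n,c["vertical_fov"],c["cx"],c["cy"],np.round(c["eye"],4),np.round(c["rotation"],4).tolist())
E
```

```text
pics
clock 0.0
qpos [ 1.5432  0.5019 -0.4268  1.5515  0.2208  1.1383 -0.2103]
joint_vel [ 0.0002 -0.0014 -0.0019  0.0005 -0.0001 -0.002  -0.0011]
effort [-4.00000e-04 -5.69518e+01 -5.81580e+00 -2.80938e+01  1.08000e-02
  1.20000e-02 -0.00000e+00]
tool_pos [ 0.1861 -0.6221  0.2302]
orientation [-0.6996 -0.1031  0.6997 -0.1018]
ft_force [-1.3912 -0.2312  0.6259]
moment [0.0002 0.008  0.0013]
grip_width 0.0855
0.0187
side 42.656869862258134 275.9699154444651 204.53507600510343 [0.4608 0.7869 0.641 ] [-0.108, 0.8849, -0.451, 0.0425]
top 47.09115996354576 283.0327285900059 205.71795920205585 [0.4612 0.071  0.9039] [0.7082, -0.7001, 0.0727, -0.0546]
wrist 70.16284512277228 282.2996553167621 203.3739387681309 [ 0.2635 -0.5991  0.3716] [0.792, -0.5894, -0.0954, 0.1272]
```

View pics/side0.png

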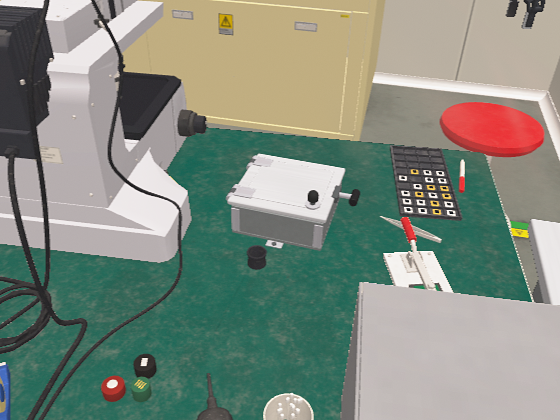

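View pics/top0.png

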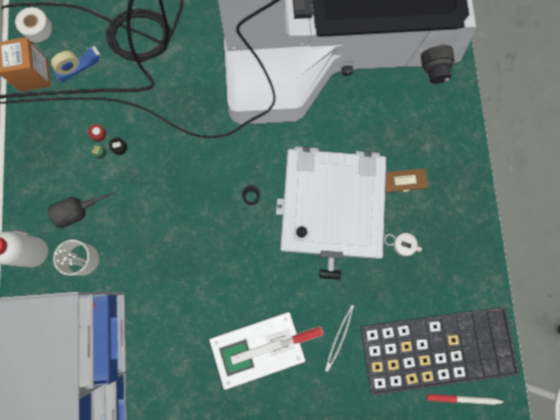

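View pics/wrist0.png

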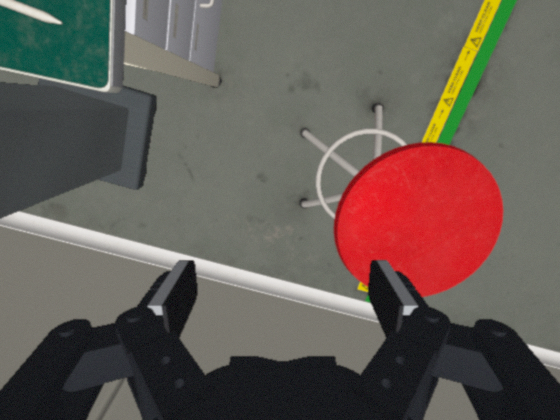

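Run:
```python
import cv2
a=cv2.imread("pics/top0.png")[130:290,230:440]; cv2.imwrite("pics/topc.png",cv2.resize(a,None,fx=3.75,fy=3.75,interpolation=cv2.INTER_CUBIC))
a=cv2.imread("pics/side0.png")[140:280,210:380]; cv2.imwrite("pics/sidec.png",cv2.resize(a,None,fx=4,fy=4,interpolation=cv2.INTER_CUBIC))
```

```text
(no output)
```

View pics/topc.png

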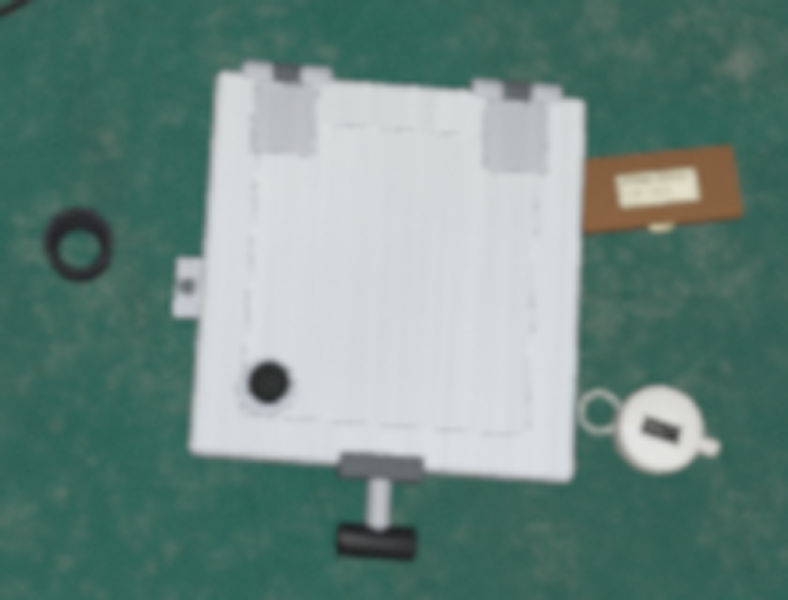

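View pics/sidec.png

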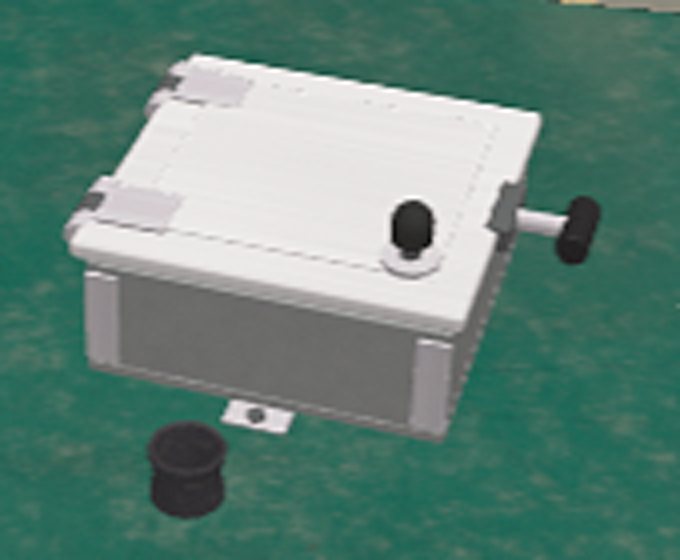

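```bash
cat > h.py <<'E'
import numpy as np
from scipy.spatial.transform import Rotation as R
from scipy.optimize import least_squares
CAM={"side":(42.656869862258134,275.9699,204.5351),"top":(47.09116,283.0327,205.718)}
POSE={}
def setpose(c,n): POSE[n]=(np.array(c["eye"]),R.from_quat(c["rotation"]) if np.size(c["rotation"])==4 else R.from_matrix(c["rotation"]))
POSE["side"]=(np.array([0.4608,0.7869,0.641]),R.from_quat([-0.108,0.8849,-0.451,0.0425]))
POSE["top"]=(np.array([0.4612,0.071,0.9039]),R.from_quat([0.7082,-0.7001,0.0727,-0.0546]))
def proj(n,p):
    f=210/np.tan(np.radians(CAM[n][0]/2)); e,r=POSE[n]
    q=r.inv().apply(np.atleast_2d(p)-e); return np.c_[f*q[:,0]/q[:,2]+CAM[n][1],f*q[:,1]/q[:,2]+CAM[n][2]]
def onz(n,u,v,z):
    f=210/np.tan(np.radians(CAM[n][0]/2)); e,r=POSE[n]
    d=r.apply([(u-CAM[n][1])/f,(v-CAM[n][2])/f,1]); return e+d*(z-e[2])/d[2]
def tri(obs):
    A=[];b=[]
    for n,u,v in obs:
        f=210/np.tan(np.radians(CAM[n][0]/2)); e,r=POSE[n]
        d=r.apply([(u-CAM[n][1])/f,(v-CAM[n][2])/f,1]);d/=np.linalg.norm(d);M=np.eye(3)-np.outer(d,d);A.append(M);b.append(M@e)
    A=np.vstack(A);b=np.hstack(b);x=np.linalg.lstsq(A,b,rcond=None)[0];return x,np.linalg.norm(A@x-b)
T=lambda x,y:("top",230+x/3.75,130+y/3.75)
S=lambda x,y:("side",210+x/4,140+y/4)
E
python3 - <<'E'
from h import *
np.set_printoptions(precision=4,suppress=True)
print("handle",tri([T(376,541),S(578,230)]))
print("flange",tri([T(266,390),S(411,260)]))
print("crown",tri([T(269,380),S(413,203)]))
for nm,a,z in [("hl",T(337,540),.073),("hr",T(416,543),.073),("RL",T(218,72),.078),("RR",T(584,100),.078),("FR",T(573,481),.078),("FL",T(191,455),.078),
 ("sRL",S(75,235),.078),("sRR",S(195,57),.078),("sFR",S(540,115),.078),("sFL",S(462,322),.078),
 ("loupe",T(79,245),.03),("loupeS",S(187,440),.03),("tally",T(660,430),.018),("slide",T(662,190),.011)]: print(nm,onz(*a,z))
E
```

```text
handle (array([ 0.4937, -0.0317,  0.0732]), np.float64(0.0011504412681497926))
flange (array([0.5623, 0.0192, 0.079 ]), np.float64(0.00043542736181053266))
crown (array([0.5631, 0.0198, 0.11  ]), np.float64(0.00021749825938489567))
hl [ 0.4948 -0.0138  0.073 ]
hr [ 0.4938 -0.05    0.073 ]
RL [0.7143 0.0423 0.078 ]
RR [ 0.7035 -0.1322  0.078 ]
FR [ 0.5225 -0.1218  0.078 ]
FL [0.5324 0.0533 0.078 ]
sRL [0.7117 0.0382 0.078 ]
sRR [ 0.6993 -0.1263  0.078 ]
sFR [ 0.522  -0.1178  0.078 ]
sFL [0.5331 0.0565 0.078 ]
loupe [0.6393 0.1085 0.03  ]
loupeS [0.6412 0.1072 0.03  ]
tally [ 0.5526 -0.1798  0.018 ]
slide [ 0.6762 -0.1874  0.011 ]
```

```bash
cat >> h.py <<'E'
YAW=-0.0602
def goal(sign=1,yaw=YAW):
    x=np.array([0,0,-1.]);y=sign*np.array([-np.sin(yaw),np.cos(yaw),0]);return R.from_matrix(np.c_[x,y,np.cross(x,y)])
def plan(tcp,sign=1,yaw=YAW,Rg=None):
    from bench import telemetry
    s=telemetry.state();d=(np.array(tcp)-s["tool_pos"])/.03
    r0=R.from_quat(s["orientation"]);rv=((Rg or goal(sign,yaw))*r0.inv()).as_rotvec(degrees=True)/5
    print("t",s["clock"],"shift",np.round(d,2),"turn",np.round(rv,2),"F",np.round(s["ft_force"],2),"w",round(s["grip_width"],4),"q",np.round(s["qpos"],2),"pos",np.round(s["tool_pos"],4))
E
python3 - <<'E'
from h import *
from bench import telemetry
s=telemetry.state();print(R.from_quat(s["orientation"]).as_matrix().round(3))
for g in (1,-1): plan([.494,-.0317,.22],g)
E
```

```text
[[-0.     0.287 -0.958]
 [ 0.001 -0.958 -0.287]
 [-1.    -0.002 -0.   ]]
t 0.15 shift [10.26 19.68 -0.35] turn [ 0.000e+00 -2.000e-02  3.198e+01] F [ 0.49 -0.11  0.14] w 0.0855 q [ 1.54  0.5  -0.43  1.55  0.22  1.14 -0.21] pos [ 0.1862 -0.6222  0.2305]
t 0.15 shift [10.26 19.68 -0.35] turn [-0.02 -0.   -4.02] F [ 0.49 -0.11  0.14] w 0.0855 q [ 1.54  0.5  -0.43  1.55  0.22  1.14 -0.21] pos [ 0.1862 -0.6222  0.2305]
```

Request:
play_rows(targets=[[0.5, 0.6, 0, 0, 0, -0.2, 100], [1.2, 1.4, 0, 0, 0, -0.5, 100], [2.0, 2.3, 0, 0, 0, -0.8, 100], [2.8, 3.2, 0, 0, 0, -1.1, 100], [3.6, 4.2, 0, 0, 0, -1.4, 100], [4.4, 5.2, 0, 0, 0, -1.7, 100], [5.1, 6.2, 0, 0, 0, -2.0, 100], [5.8, 7.2, 0, 0, 0, -2.3, 100], [6.4, 8.1, 0, 0, 0, -2.5, 100], [6.8, 8.8, 0, 0, 0, -2.7, 100]])

```text
clock: 0.98
tool_pos: [0.3922, -0.3549, 0.2305]
orientation: [0.707, 0.021, -0.707, 0.02]
ft_force: [-0.6, -0.5, 0.2]
grip_width: 0.0854
```

Run:
```python
from h import *
plan([.494,-.0317,.2],-1)
```

```text
t 0.9833 shift [ 3.39 10.77 -1.02] turn [-0.03  0.01 -1.35] F [-0.57 -0.49  0.23] w 0.0854 q [ 1.13  0.3  -0.53  1.85  0.17  1.04 -0.98] pos [ 0.3922 -0.3549  0.2305]
```

Request:
play_rows(targets=[[0.4, 1.2, -0.1, 0, 0, -0.1, 100], [0.8, 2.3, -0.2, 0, 0, -0.3, 100], [1.2, 3.5, -0.3, 0, 0, -0.5, 100], [1.6, 4.7, -0.4, 0, 0, -0.6, 100], [2.0, 5.9, -0.5, 0, 0, -0.8, 100], [2.4, 7.1, -0.6, 0, 0, -1.0, 100], [2.7, 8.3, -0.7, 0, 0, -1.1, 100], [3.0, 9.4, -0.8, 0, 0, -1.2, 100], [3.2, 10.3, -0.9, 0, 0, -1.3, 100], [3.4, 10.8, -1.0, 0, 0, -1.35, 100]])

```text
clock: 1.82
tool_pos: [0.4942, -0.0266, 0.2005]
orientation: [0.707, -0.019, -0.706, -0.021]
ft_force: [-0.5, -0.3, 1.2]
grip_width: 0.0856
```

Run:
```python
from h import *
plan([.494,-.0317,.054],-1)
from bench import cams
import cv2
for n in ["wrist","side"]:
    c=cams.capture(n); cv2.imwrite(f"pics/{n}1.png",c["image"][:,:,::-1])
```

```text
t 1.8167 shift [-0.01 -0.17 -4.88] turn [-0.04  0.01 -0.05] F [-0.46 -0.31  1.17] w 0.0856 q [ 0.59  0.3  -0.69  1.96  0.22  0.96 -1.83] pos [ 0.4942 -0.0266  0.2005]
```

View pics/wrist1.png

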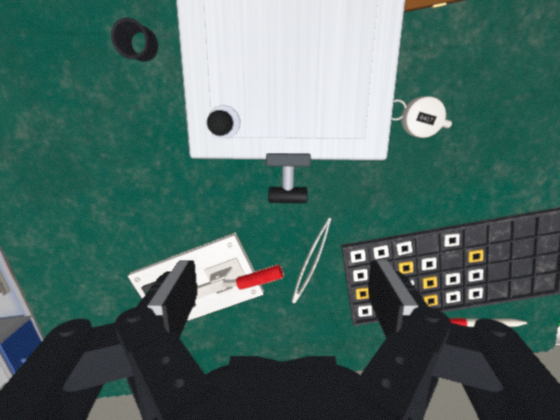

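View pics/side1.png

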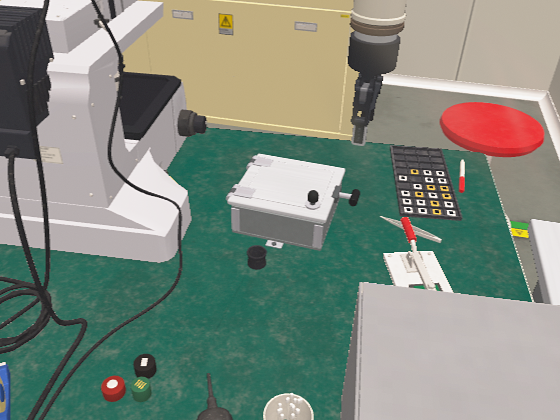

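Request:
play_rows(targets=[[0, -0.15, -0.5, 0, 0, 0, 100], [0, -0.17, -1.2, 0, 0, 0, 100], [0, -0.17, -2.0, 0, 0, 0, 100], [0, -0.17, -2.8, 0, 0, 0, 100], [0, -0.17, -3.5, 0, 0, 0, 100], [0, -0.17, -4.1, 0, 0, 0, 100], [0, -0.17, -4.6, 0, 0, 0, 100], [0, -0.17, -4.9, 0, 0, 0, 100], [0, -0.17, -4.98, 0, 0, 0, 100], [0, -0.17, -4.98, 0, 0, 0, 100]])

```text
clock: 2.75
tool_pos: [0.494, -0.0328, 0.0505]
orientation: [-0.707, 0.018, 0.707, 0.021]
ft_force: [-0.2, -0.9, 0.7]
grip_width: 0.0854
```

Run:
```python
from h import *
plan([.494,-.0317,.051],-1)
from bench import cams
import cv2
for n in ["wrist","side"]:
    c=cams.capture(n); cv2.imwrite(f"pics/{n}2.png",c["image"][:,:,::-1])
a=cv2.imread("pics/side2.png")[120:260,230:400]; cv2.imwrite("pics/side2c.png",cv2.resize(a,None,fx=4,fy=4,interpolation=cv2.INTER_CUBIC))
```

```text
t 2.75 shift [-0.    0.04  0.02] turn [-0.04 -0.   -0.06] F [-0.23 -0.89  0.69] w 0.0854 q [ 0.47  0.53 -0.56  2.06  0.44  0.67 -2.  ] pos [ 0.494  -0.0328  0.0505]
```

View pics/wrist2.png

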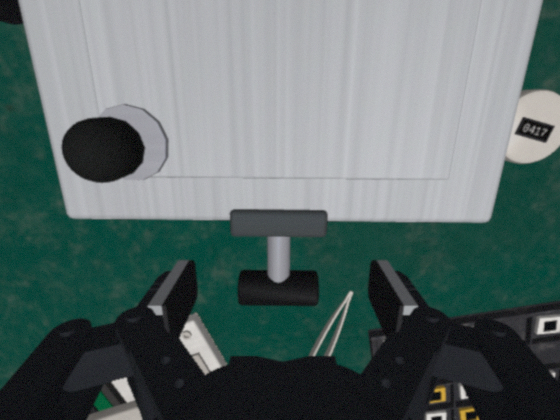

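View pics/side2c.png

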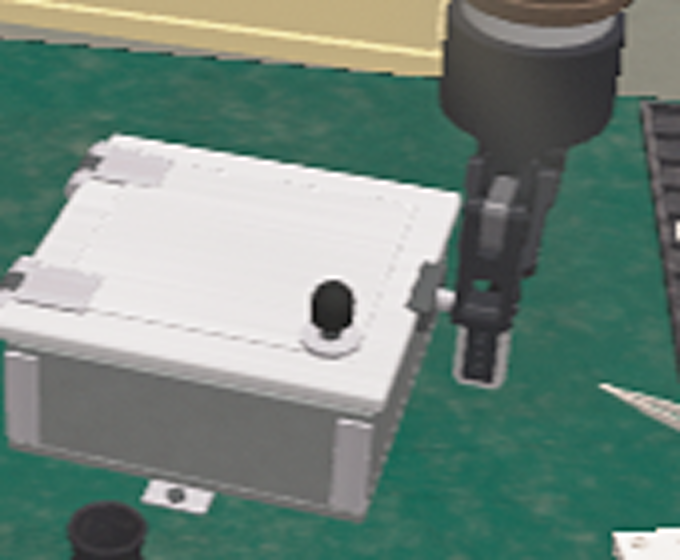

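Request:
play_rows(targets=[[0, 0.06, 0, 0, 0, 0, 100], [0, 0.06, 0, 0, 0, 0, 60], [0, 0.06, 0, 0, 0, 0, 30], [0, 0.06, 0, 0, 0, 0, 0], [0, 0.06, 0, 0, 0, 0, 0], [0, 0.06, 0, 0, 0, 0, 0], [0, 0.06, 0, 0, 0, 0, 0], [0, 0.06, 0, 0, 0, 0, 0]])

```text
clock: 3.52
tool_pos: [0.4952, -0.0308, 0.0519]
orientation: [0.708, -0.018, -0.706, -0.02]
ft_force: [-0.8, -0.5, 4.1]
grip_width: 0.035
```

Run:
```python
from h import *
plan([.494,-.0317,.051],-1)
from bench import cams
import cv2
for n in ["wrist","side"]:
    c=cams.capture(n); cv2.imwrite(f"pics/{n}3.png",c["image"][:,:,::-1])
a=cv2.imread("pics/side3.png")[120:260,230:400]; cv2.imwrite("pics/side3c.png",cv2.resize(a,None,fx=4,fy=4,interpolation=cv2.INTER_CUBIC))
```

```text
t 3.5167 shift [-0.04 -0.03 -0.03] turn [-0.04  0.03 -0.06] F [-0.77 -0.5   4.15] w 0.035 q [ 0.47  0.53 -0.56  2.06  0.44  0.67 -2.  ] pos [ 0.4952 -0.0308  0.0519]
```

View pics/wrist3.png

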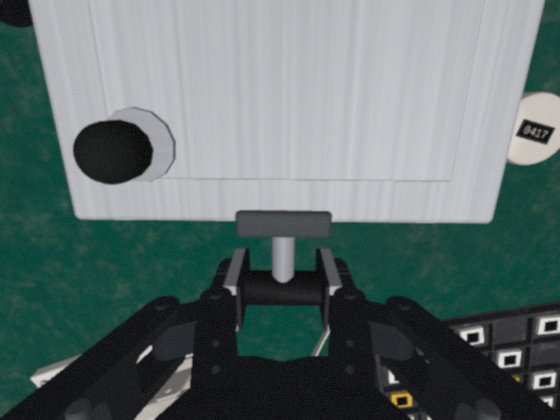

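View pics/side3c.png

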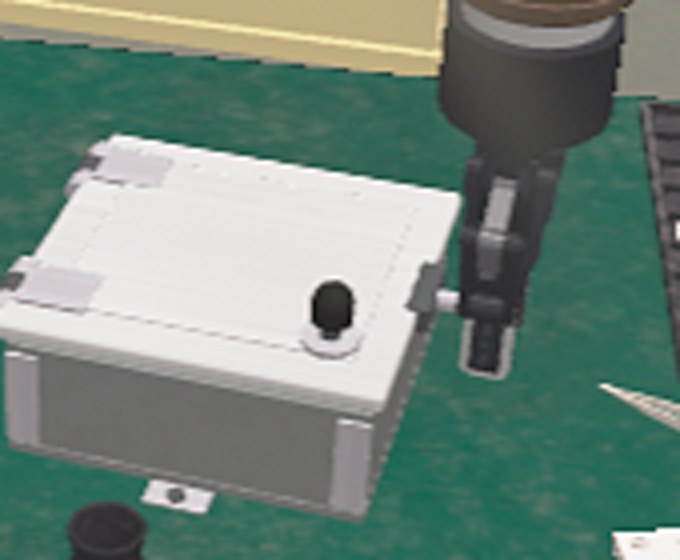

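Request:
play_rows(targets=[[0, 0, 0.25, 0, 0, 0, 0], [0.02, 0, 0.5, 0, 0, 0, 0], [0.04, 0, 0.75, 0, 0, 0, 0], [0.07, 0, 1.0, 0, 0, 0, 0], [0.11, -0.01, 1.25, 0, 0, 0, 0], [0.16, -0.01, 1.5, 0, 0, 0, 0], [0.21, -0.01, 1.74, 0, 0, 0, 0], [0.28, -0.02, 1.98, 0, 0, 0, 0], [0.35, -0.02, 2.22, 0, 0, 0, 0], [0.43, -0.03, 2.46, 0, 0, 0, 0]])

```text
clock: 4.45
tool_pos: [0.5072, -0.0316, 0.1251]
orientation: [-0.707, 0.018, 0.707, 0.021]
ft_force: [4.8, 1.1, -15.8]
grip_width: 0.0344
```

Run:
```python
from h import *
# target tcp at angle th from initial grasp tcp
t0=np.array([.4952,-.0308,.0519])
for th in [20,22,24,26,28,30,32,34,36,38,40,41]:
    a=np.radians(th); d=.216*(1-np.cos(a)); print(th,end=" "); 
    plan(t0+[d*.9982,-d*.0602,.216*np.sin(a)],-1)
```

```text
20 t 4.45 shift [0.03 0.   0.02] turn [-0.05 -0.   -0.06] F [  4.82   1.1  -15.81] w 0.0344 q [ 0.53  0.43 -0.63  1.99  0.34  0.83 -1.91] pos [ 0.5072 -0.0316  0.1251]
22 t 4.45 shift [ 0.12 -0.01  0.26] turn [-0.05 -0.   -0.06] F [  4.82   1.1  -15.81] w 0.0344 q [ 0.53  0.43 -0.63  1.99  0.34  0.83 -1.91] pos [ 0.5072 -0.0316  0.1251]
24 t 4.45 shift [ 0.22 -0.01  0.49] turn [-0.05 -0.   -0.06] F [  4.82   1.1  -15.81] w 0.0344 q [ 0.53  0.43 -0.63  1.99  0.34  0.83 -1.91] pos [ 0.5072 -0.0316  0.1251]
26 t 4.45 shift [ 0.33 -0.02  0.72] turn [-0.05 -0.   -0.06] F [  4.82   1.1  -15.81] w 0.0344 q [ 0.53  0.43 -0.63  1.99  0.34  0.83 -1.91] pos [ 0.5072 -0.0316  0.1251]
28 t 4.45 shift [ 0.44 -0.02  0.94] turn [-0.05 -0.   -0.06] F [  4.82   1.1  -15.81] w 0.0344 q [ 0.53  0.43 -0.63  1.99  0.34  0.83 -1.91] pos [ 0.5072 -0.0316  0.1251]
30 t 4.45 shift [ 0.56 -0.03  1.16] turn [-0.05 -0.   -0.06] F [  4.82   1.1  -15.81] w 0.0344 q [ 0.53  0.43 -0.63  1.99  0.34  0.83 -1.91] pos [ 0.5072 -0.0316  0.1251]
32 t 4.45 shift [ 0.69 -0.04  1.38] turn [-0.05 -0.   -0.06] F [  4.82   1.1 
[... 248 characters left out ...]
-0.0316  0.1251]
36 t 4.45 shift [ 0.97 -0.06  1.79] turn [-0.05 -0.   -0.06] F [  4.82   1.1  -15.81] w 0.0344 q [ 0.53  0.43 -0.63  1.99  0.34  0.83 -1.91] pos [ 0.5072 -0.0316  0.1251]
38 t 4.45 shift [ 1.12 -0.07  1.99] turn [-0.05 -0.   -0.06] F [  4.82   1.1  -15.81] w 0.0344 q [ 0.53  0.43 -0.63  1.99  0.34  0.83 -1.91] pos [ 0.5072 -0.0316  0.1251]
40 t 4.45 shift [ 1.28 -0.08  2.19] turn [-0.05 -0.   -0.06] F [  4.82   1.1  -15.81] w 0.0344 q [ 0.53  0.43 -0.63  1.99  0.34  0.83 -1.91] pos [ 0.5072 -0.0316  0.1251]
41 t 4.45 shift [ 1.36 -0.08  2.28] turn [-0.05 -0.   -0.06] F [  4.82   1.1  -15.81] w 0.0344 q [ 0.53  0.43 -0.63  1.99  0.34  0.83 -1.91] pos [ 0.5072 -0.0316  0.1251]
```

Request:
play_rows(targets=[[0.12, -0.01, 0.26, 0, 0, 0, 0], [0.22, -0.01, 0.49, 0, 0, 0, 0], [0.33, -0.02, 0.72, 0, 0, 0, 0], [0.44, -0.02, 0.94, 0, 0, 0, 0], [0.56, -0.03, 1.16, 0, 0, 0, 0], [0.69, -0.04, 1.38, 0, 0, 0, 0], [0.83, -0.05, 1.59, 0, 0, 0, 0], [0.97, -0.06, 1.79, 0, 0, 0, 0], [1.12, -0.07, 1.99, 0, 0, 0, 0], [1.26, -0.08, 2.16, 0, 0, 0, 0]])

```text
clock: 5.28
tool_pos: [0.5443, -0.034, 0.1902]
orientation: [-0.706, 0.018, 0.708, 0.021]
ft_force: [-5.0, 0.5, -11.6]
grip_width: 0.0345
```

Run:
```python
from h import *
t0=np.array([.4952,-.0308,.0519])
a=np.radians(40); d=.216*(1-np.cos(a));plan(t0+[d*.9982,-d*.0602,.216*np.sin(a)],-1)
from bench import cams
import cv2
for n in ["wrist","side"]:
    c=cams.capture(n); cv2.imwrite(f"pics/{n}4.png",c["image"][:,:,::-1])
a=cv2.imread("pics/side4.png")[70:250,200:400]; cv2.imwrite("pics/side4c.png",cv2.resize(a,None,fx=3,fy=3,interpolation=cv2.INTER_CUBIC))
```

```text
t 5.2833 shift [0.05 0.01 0.02] turn [-0.05 -0.03 -0.06] F [ -5.     0.49 -11.63] w 0.0345 q [ 0.55  0.4  -0.66  1.85  0.29  0.99 -1.86] pos [ 0.5443 -0.034   0.1902]
```

View pics/wrist4.png

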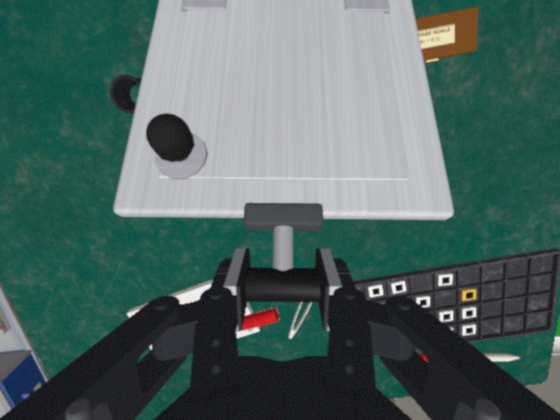

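View pics/side4c.png

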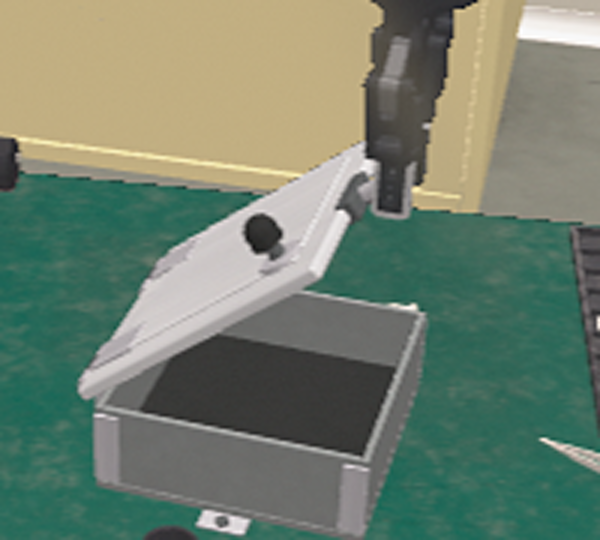

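Request:
play_rows(targets=[[0, 0, 0, 0, 0, 0, 0], [0, 0, 0, 0, 0, 0, 0], [0, 0, 0, 0, 0, 0, 50], [0, 0, 0, 0, 0, 0, 100], [0, 0, 0, 0, 0, 0, 100], [0, 0, 0, 0, 0, 0, 100], [0, 0, 0, 0, 0, 0, 100], [0, 0, 0, 0, 0, 0, 100]])

```text
clock: 6.05
tool_pos: [0.5459, -0.034, 0.1918]
orientation: [0.707, -0.018, -0.707, -0.02]
ft_force: [0.4, 0.3, 0.4]
grip_width: 0.0855
```

Request:
play_rows(targets=[[0, 0, 0.3, 0, 0, 0, 100], [0, 0, 0.8, 0, 0, 0, 100], [0, 0, 1.4, 0, 0, 0, 100], [-0.2, 0, 2.0, 0, 0, 0, 100], [-0.6, 0, 2.6, 0, 0, 0, 60], [-1.2, 0, 3.0, 0, 0, 0, 0], [-1.8, 0, 3.2, 0, 0, 0, 0], [-2.4, 0, 3.2, 0, 0, 0, 0], [-3.0, 0, 3.2, 0, 0, 0, 0], [-3.0, 0, 3.2, 0, 0, 0, 0]])

```text
clock: 6.88
tool_pos: [0.4533, -0.0339, 0.2884]
orientation: [-0.707, 0.019, 0.707, 0.02]
ft_force: [0.3, 0.7, -0.1]
grip_width: 0.0122
```

Run:
```python
from h import *
plan([.5,-.03,.2],-1)
from bench import cams
import cv2
for n in ["wrist","side","top"]:
    c=cams.capture(n); cv2.imwrite(f"pics/{n}5.png",c["image"][:,:,::-1])
a=cv2.imread("pics/side5.png")[70:250,200:400]; cv2.imwrite("pics/side5c.png",cv2.resize(a,None,fx=4,fy=3,interpolation=cv2.INTER_CUBIC) if 0 else cv2.resize(a,None,fx=3.3333,fy=3.3333,interpolation=cv2.INTER_CUBIC))
a=cv2.imread("pics/top5.png")[130:310,230:440]; cv2.imwrite("pics/top5c.png",cv2.resize(a,None,fx=3.3333,fy=3.3333,interpolation=cv2.INTER_CUBIC))
```

```text
t 6.8833 shift [ 1.56  0.13 -2.95] turn [-0.01  0.   -0.07] F [ 0.32  0.66 -0.14] w 0.0122 q [ 0.7   0.1  -0.72  1.94  0.07  1.13 -1.67] pos [ 0.4533 -0.0339  0.2884]
```

View pics/side5c.png

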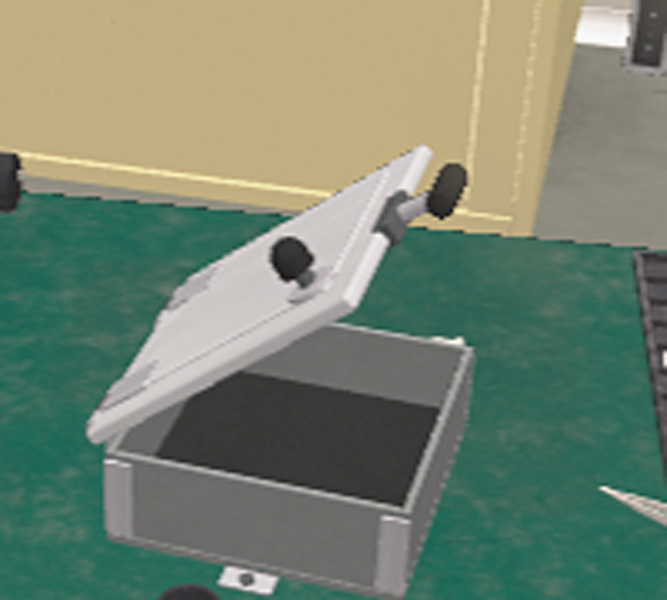

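View pics/top5c.png

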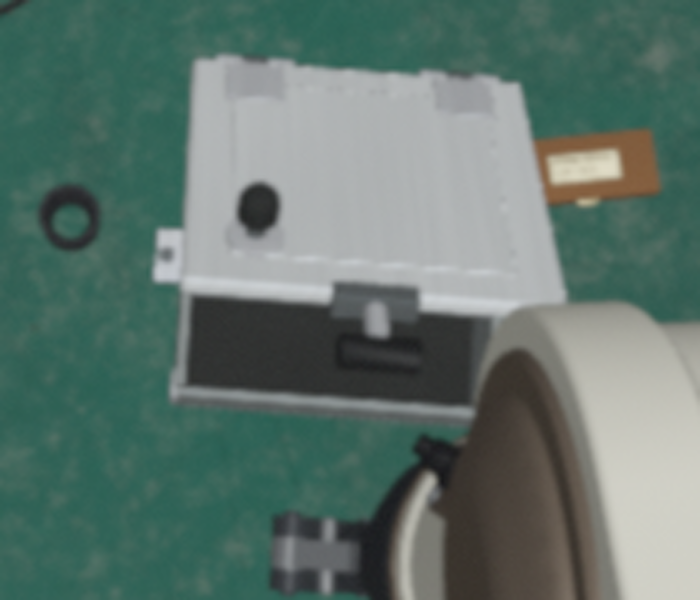

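Request:
play_rows(targets=[[0, 0, 0, 0, 0, 0, 0], [0, 0, 0, 0, 0, 0, 0], [0, 0, 0, 0, 0, 0, 0], [0, 0, 0, 0, 0, 0, 0], [0, 0, 0, 0, 0, 0, 0], [0, 0, 0, 0, 0, 0, 0], [0, 0, 0, 0, 0, 0, 0], [0, 0, 0, 0, 0, 0, 0], [0, 0, 0, 0, 0, 0, 0], [0, 0, 0, 0, 0, 0, 0]])

```text
clock: 7.87
tool_pos: [0.4567, -0.0341, 0.2886]
orientation: [0.708, -0.018, -0.706, -0.02]
ft_force: [-0.3, -0.0, 1.3]
grip_width: 0.0003
```

Request:
play_rows(targets=[[0, 0, 0, 0, 0, 0, 0], [0, 0, 0, 0, 0, 0, 0], [0, 0, 0, 0, 0, 0, 0], [0, 0, 0, 0, 0, 0, 0], [0, 0, 0, 0, 0, 0, 0], [0, 0, 0, 0, 0, 0, 0], [0, 0, 0, 0, 0, 0, 0], [0, 0, 0, 0, 0, 0, 0], [0, 0, 0, 0, 0, 0, 0], [0, 0, 0, 0, 0, 0, 0]])

```text
clock: 8.7
tool_pos: [0.4567, -0.0341, 0.2886]
orientation: [0.708, -0.018, -0.706, -0.02]
ft_force: [-0.1, 0.4, -0.1]
grip_width: 0.0003
```

```bash
cat >> h.py <<'E'
T5=lambda x,y:("top",230+x/(10/3),130+y/(10/3))
S5=lambda x,y:("side",200+x/(10/3),70+y/(10/3))
ex=np.array([np.cos(YAW),np.sin(YAW),0]);ey=np.array([-np.sin(YAW),np.cos(YAW),0]);ez=np.array([0,0,1.])
HIN=np.array([.494,-.0317,.072])+.216*ex
def lid(th,a,y,n):  # a: from hinge toward handle
    c,s=np.cos(th),np.sin(th); lx=c*ex-s*ez; lz=s*ex+c*ez
    return HIN-a*lx+y*ey+n*lz
E
python3 - <<'E'
from h import *
np.set_printoptions(precision=4,suppress=True)
h,e=tri([T5(379,354),S5(448,191)]);v=h-HIN
print("handle",h,e,"ang",np.degrees(np.arctan2(v[2],-v@ex)),np.hypot(v[2],v@ex),HIN)
h,e=tri([T5(259,208),S5(291,259)]);print("domec",h,e)
for deg in (39,40,41):
  th=np.radians(deg)
  print(deg,"handle px",proj("top",lid(th,.216,0,.001)),proj("side",lid(th,.216,0,.001)),[T5(379,354),S5(448,191)])
th=np.radians(40);v=h-HIN
lx=np.cos(th)*ex-np.sin(th)*ez;lz=np.sin(th)*ex+np.cos(th)*ez
print("domec in lid", -v@lx, v@ey, v@lz)
E
```

```text
handle [ 0.5433 -0.035   0.2088] 0.0012962293876233606 ang 39.37984593471827 0.21557770585183578 [ 0.7096 -0.0447  0.072 ]
domec [0.613  0.0157 0.1862] 0.00038212522548923436
39 handle px [[343.4674 237.2307]] [[334.1762 127.364 ]] [('top', 343.7, 236.2), ('side', 334.4, 127.3)]
40 handle px [[343.8445 235.3491]] [[332.9332 125.6265]] [('top', 343.7, 236.2), ('side', 334.4, 127.3)]
41 handle px [[344.2214 233.4236]] [[331.6561 123.9024]] [('top', 343.7, 236.2), ('side', 334.4, 127.3)]
domec in lid 0.150042419128237 0.05449185596559102 0.023171089693584484
```

View pics/wrist5.png

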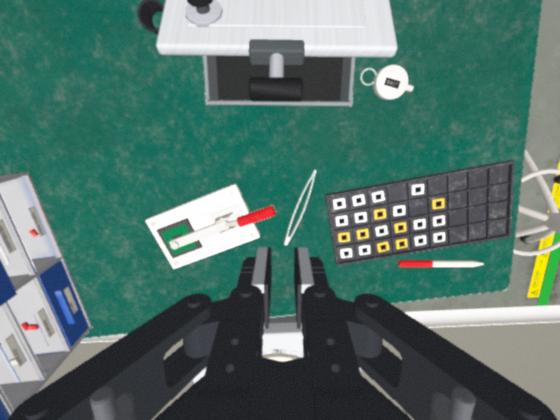

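Run:
```python
from h import *
th=np.radians(39.4)
for n in (.021,.025,.03): print(lid(th,.15,.055,n).round(4))
C=lid(th,.15,.055,.024)
plan([C[0],C[1],.25],-1)
```

```text
[0.6105 0.0164 0.1834]
[0.6131 0.0162 0.1865]
[0.6162 0.016  0.1904]
t 8.7 shift [ 5.19  1.68 -1.29] turn [-0.03  0.03 -0.07] F [-0.12  0.36 -0.11] w 0.0003 q [ 0.69  0.1  -0.72  1.94  0.07  1.13 -1.67] pos [ 0.4567 -0.0341  0.2886]
```

Request:
play_rows(targets=[[0.4, 0.15, 0, 0, 0, 0, 0], [1.0, 0.4, 0, 0, 0, 0, 0], [1.8, 0.6, 0, 0, 0, 0, 0], [2.6, 0.9, 0, 0, 0, 0, 0], [3.4, 1.2, -0.3, 0, 0, 0, 0], [4.2, 1.4, -0.6, 0, 0, 0, 0], [4.8, 1.6, -0.9, 0, 0, 0, 0], [5.2, 1.68, -1.2, 0, 0, 0, 0], [5.2, 1.68, -1.3, 0, 0, 0, 0], [5.2, 1.68, -1.3, 0, 0, 0, 0]])

```text
clock: 9.53
tool_pos: [0.612, 0.0165, 0.248]
orientation: [-0.707, 0.018, 0.707, 0.02]
ft_force: [-1.2, -0.6, -0.0]
grip_width: -0.0002
```

Run:
```python
from h import *
plan([.6125,.0162,.215],-1)
from bench import cams
import cv2
for n in ["wrist","side"]:
    c=cams.capture(n); cv2.imwrite(f"pics/{n}6.png",c["image"][:,:,::-1])
a=cv2.imread("pics/side6.png")[70:250,200:400]; cv2.imwrite("pics/side6c.png",cv2.resize(a,None,fx=3.3333,fy=3.3333,interpolation=cv2.INTER_CUBIC))
```

```text
t 9.5333 shift [ 0.02 -0.01 -1.1 ] turn [-0.04 -0.   -0.07] F [-1.21 -0.59 -0.02] w -0.0002 q [ 0.44  0.47 -0.69  1.63  0.32  1.16 -1.95] pos [0.612  0.0165 0.248 ]
```

View pics/wrist6.png

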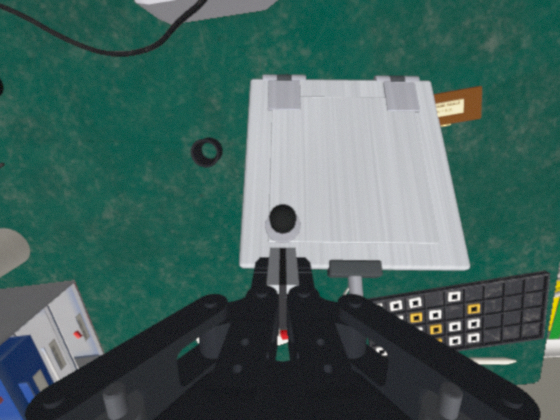

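View pics/side6c.png

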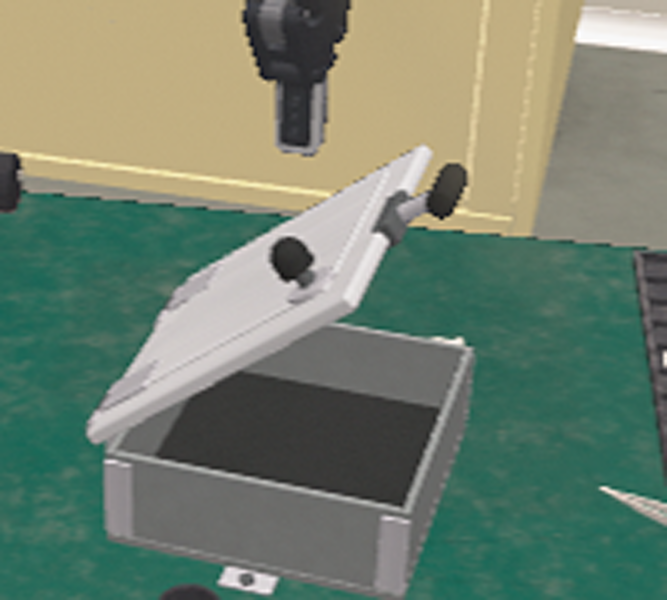

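Run:
```python
from h import *
for z in (.248,.197,.187):
    p=proj("side",[.612,.0165,z])[0]; print(z,(p-[200,70])*10/3)
```

```text
0.248 [296.6170662  148.60474343]
0.197 [292.89471027 241.08456716]
0.187 [292.19394771 258.49461595]
```

Request:
play_rows(targets=[[0, 0, -0.2, 0, 0, 0, 0], [0, 0, -0.5, 0, 0, 0, 0], [0, 0, -0.8, 0, 0, 0, 0], [0, 0, -1.0, 0, 0, 0, 0], [0, 0, -1.1, 0, 0, 0, 0], [0, 0, -1.1, 0, 0, 0, 0], [0, 0, -1.1, 0, 0, 0, 0]])

```text
clock: 10.22
tool_pos: [0.6119, 0.0161, 0.2164]
orientation: [0.707, -0.018, -0.706, -0.02]
ft_force: [0.1, 0.4, 0.5]
grip_width: -0.0001
```

Request:
play_rows(targets=[[0, 0, -0.15, 0, 0, 0, 0], [0, 0, -0.3, 0, 0, 0, 0], [0, 0, -0.4, 0, 0, 0, 0], [0, 0, -0.4, 0, 0, 0, 0], [0, 0, -0.4, 0, 0, 0, 0]])

```text
clock: 10.63
tool_pos: [0.6118, 0.0161, 0.2041]
orientation: [0.707, -0.018, -0.706, -0.02]
ft_force: [-0.5, 0.1, -0.4]
grip_width: -0.0001
```

Request:
play_rows(targets=[[0, 0, 0, 0, 0, 0, 0], [0, 0, 0, 0, 0, 0, 0]])

```text
clock: 10.8
tool_pos: [0.6119, 0.0161, 0.2042]
orientation: [0.707, -0.018, -0.706, -0.02]
ft_force: [0.0, 0.0, 0.2]
grip_width: -0.0001
```

Request:
play_rows(targets=[[0, 0, -0.04, 0, 0, 0, 0], [0, 0, -0.08, 0, 0, 0, 0], [0, 0, -0.1, 0, 0, 0, 0], [0, 0, -0.1, 0, 0, 0, 0]])

```text
clock: 11.13
tool_pos: [0.6118, 0.0161, 0.201]
orientation: [0.707, -0.018, -0.706, -0.02]
ft_force: [-0.3, -0.0, 0.5]
grip_width: 0.0
```

Request:
play_rows(targets=[[0, 0, -0.03, 0, 0, 0, 0], [0, 0, -0.06, 0, 0, 0, 0], [0, 0, -0.06, 0, 0, 0, 0]])

```text
clock: 11.38
tool_pos: [0.6116, 0.0161, 0.1989]
orientation: [0.707, -0.018, -0.707, -0.02]
ft_force: [-0.8, -0.0, -0.5]
grip_width: 0.0
```

Request:
play_rows(targets=[[0, 0, -0.03, 0, 0, 0, 0], [0, 0, -0.05, 0, 0, 0, 0], [0, 0, -0.05, 0, 0, 0, 0]])

```text
clock: 11.63
tool_pos: [0.6113, 0.0162, 0.1975]
orientation: [0.707, -0.018, -0.707, -0.02]
ft_force: [-2.2, -1.0, 0.9]
grip_width: 0.0001
```

Request:
play_rows(targets=[[0, 0, 0, 0, 0, 0, 0], [0, 0, 0, 0, 0, 0, 0]])

```text
clock: 11.8
tool_pos: [0.6114, 0.0161, 0.1976]
orientation: [0.707, -0.018, -0.707, -0.02]
ft_force: [-1.2, -0.5, 1.9]
grip_width: -0.0001
```

Request:
play_rows(targets=[[0, 0, -0.03, 0, 0, 0, 0], [0, 0, -0.03, 0, 0, 0, 0]])

```text
clock: 11.97
tool_pos: [0.6111, 0.0162, 0.1968]
orientation: [-0.707, 0.018, 0.707, 0.02]
ft_force: [-2.9, -0.1, 4.0]
grip_width: -0.0003
```

Request:
play_rows(targets=[[0, 0, 0, 0, 0, 0, 0], [0, 0, 0, 0, 0, 0, 0]])

```text
clock: 12.13
tool_pos: [0.6111, 0.0162, 0.197]
orientation: [-0.707, 0.018, 0.707, 0.02]
ft_force: [-2.1, -0.8, 3.0]
grip_width: 0.0001
```

Request:
play_rows(targets=[[0, 0, -0.03, 0, 0, 0, 0], [0, 0, -0.03, 0, 0, 0, 0]])

```text
clock: 12.3
tool_pos: [0.6107, 0.0162, 0.1962]
orientation: [-0.706, 0.019, 0.707, 0.02]
ft_force: [-3.5, -0.9, 5.9]
grip_width: -0.0004
```

Request:
play_rows(targets=[[0, 0, -0.015, 0, 0, 0, 0]])

```text
clock: 12.38
tool_pos: [0.6105, 0.0163, 0.196]
orientation: [-0.706, 0.019, 0.707, 0.02]
ft_force: [-3.0, 0.3, 6.0]
grip_width: -0.0
```

Run:
```python
from h import *
from bench import cams,telemetry
import cv2
for n in ["side","wrist","top"]:
    c=cams.capture(n); cv2.imwrite(f"pics/{n}7.png",c["image"][:,:,::-1])
    s=telemetry.state(); print(s["clock"],np.round(s["ft_force"],2),np.round(s["tool_pos"],4))
a=cv2.imread("pics/side7.png")[70:250,200:400]; cv2.imwrite("pics/side7c.png",cv2.resize(a,None,fx=3.3333,fy=3.3333,interpolation=cv2.INTER_CUBIC))
```

```text
12.4333 [-2.79 -0.72  5.93] [0.6105 0.0163 0.1959]
12.4833 [-3.53  0.72  5.97] [0.6105 0.0163 0.196 ]
12.5333 [-3.26 -1.12  6.13] [0.6106 0.0162 0.196 ]
```

View pics/side7c.png

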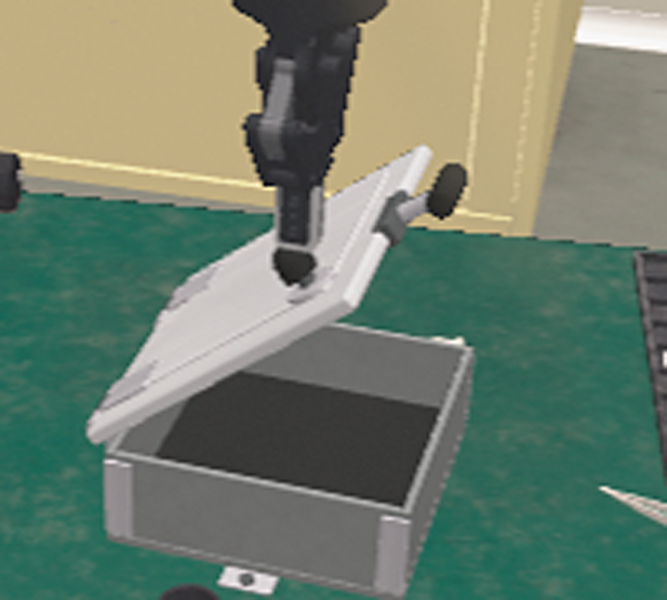

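Request:
play_rows(targets=[[0, 0, -0.01, 0, 0, 0, 0], [0, 0, -0.01, 0, 0, 0, 0], [0, 0, -0.01, 0, 0, 0, 0], [0, 0, -0.01, 0, 0, 0, 0], [0, 0, -0.01, 0, 0, 0, 0]])

```text
clock: 12.95
tool_pos: [0.6105, 0.0163, 0.196]
orientation: [-0.706, 0.019, 0.707, 0.02]
ft_force: [-3.4, -0.9, 6.7]
grip_width: -0.0
```

Request:
play_rows(targets=[[0, 0, -0.01, 0, 0, 0, 0], [0, 0, -0.01, 0, 0, 0, 0], [0, 0, -0.01, 0, 0, 0, 0], [0, 0, -0.01, 0, 0, 0, 0], [0, 0, -0.01, 0, 0, 0, 0]])

```text
clock: 13.37
tool_pos: [0.6105, 0.0163, 0.1961]
orientation: [-0.706, 0.019, 0.707, 0.02]
ft_force: [-2.6, 0.1, 5.9]
grip_width: -0.0002
```

Request:
play_rows(targets=[[0, 0, -0.01, 0, 0, 0, 0], [0, 0, -0.01, 0, 0, 0, 0], [0, 0, -0.01, 0, 0, 0, 0], [0, 0, -0.01, 0, 0, 0, 0], [0, 0, -0.01, 0, 0, 0, 0]])

```text
clock: 13.78
tool_pos: [0.6106, 0.0163, 0.1961]
orientation: [-0.707, 0.019, 0.707, 0.02]
ft_force: [-3.4, 0.0, 5.2]
grip_width: -0.0001
```

Request:
play_rows(targets=[[0, 0, 0.1, 0, 0, 0, 0], [0, 0, 0.25, 0, 0, 0, 0], [0, 0, 0.5, 0, 0, 0, 0], [0, 0, 1.0, 0, 0, 0, 0], [0, 0, 1.6, 0, 0, 0, 0], [0, 0, 2.4, 0, 0, 0, 0], [0, 0, 3.2, 0, 0, 0, 0], [-0.5, 0, 3.6, 0, 0, 0, 0], [-1.2, 0, 3.6, 0, 0, 0, 0], [-2.0, 0, 3.6, 0, 0, 0, 0]])

```text
clock: 14.62
tool_pos: [0.5513, 0.0167, 0.3055]
orientation: [0.708, -0.018, -0.706, -0.02]
ft_force: [-0.4, -0.5, -0.7]
grip_width: -0.0001
```

Request:
play_rows(targets=[[-0.8, 0, 0, 0, 0, 0, 0], [-1.6, 0, 0, 0, 0, 0, 0], [-2.4, 0, 0, 0, 0, 0, 0], [-3.2, 0, 0, 0, 0, 0, 0], [-3.6, 0, 0, 0, 0, 0, 0], [-3.6, 0, 0, 0, 0, 0, 0], [-3.6, 0, 0, 0, 0, 0, 0]])

```text
clock: 15.2
tool_pos: [0.4436, 0.0165, 0.3064]
orientation: [0.708, -0.019, -0.705, -0.019]
ft_force: [0.9, -0.6, 0.2]
grip_width: 0.0001
```

Run:
```python
from h import *
from bench import cams,telemetry
import cv2
for n in ["side","top"]:
    c=cams.capture(n); cv2.imwrite(f"pics/{n}8.png",c["image"][:,:,::-1])
    s=telemetry.state(); print(s["clock"],np.round(s["ft_force"],2),np.round(s["tool_pos"],4),np.abs(s["joint_vel"]).max())
a=cv2.imread("pics/side8.png")[70:250,200:400]; cv2.imwrite("pics/side8c.png",cv2.resize(a,None,fx=3.3333,fy=3.3333,interpolation=cv2.INTER_CUBIC))
```

```text
15.25 [1.18 0.17 0.44] [0.4442 0.0165 0.3063] 0.024824935363298595
15.3 [ 1.45 -0.35  0.74] [0.4444 0.0167 0.3061] 0.018029608423174404
```

View pics/side8c.png

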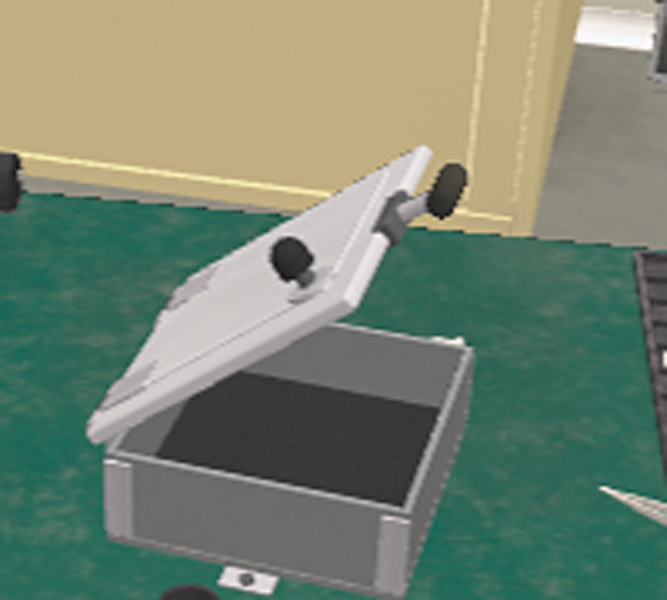

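View pics/top8.png

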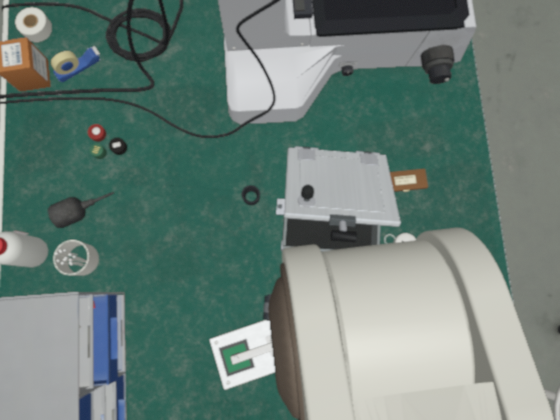

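```bash
python3 -c "
from bench import ticket
print(ticket.close_job())"
```

```text
the job is handed in; nothing more can be done
None
```

The hinge hold test is done and handed in: the lid stands by itself at about 39–40 degrees, and the robot is clear of it.

- **Lift and hold:** I lifted the lid by its T-handle and let go at about 5.8 s. Nothing touched the lid for more than 5 s, and the handle stayed at the same spot in the side picture, about (448, 190) in the crop. The camera measurement gave about 39.4 degrees.
- **Push on the buffer:** I pressed the dome straight down with the shut fingertips for about 1.5 s. The vertical force read 5.2 to 6.7 N, mostly about 6 N. There was also a sideways drag of about 3 N, so the total was about 7 N and the highest reading was about 7.6 N. The force readings are noisy by about 1 N.
- **Afterwards:** The handle and dome are at the same pixels as before the push, so the lid did not slip.
- **Things beside the case:** The loupe and slide case look unmoved from above. The hand counter was partly hidden by the arm in the last picture; the part I could see looked in place.

No check failed. The whole job took about 15 s of the 67 s allowed.

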